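Stack the covered jewellery tray and lift off its cover

ROBOT

A 6-joint arm with a two-finger parallel gripper is mounted at the origin on the work surface. World frame = base frame: x ahead of the robot, y to its left, z up, the work surface at z = 0. Lengths are in mm, angles in rad, forces in N, time in s.
With the tool pointing down it reaches from about 300 to 775 mm from the base axis. Payload 14.6 kg.
Tool frame: the origin (TCP) lies at the very end of the fingers, on their centre line; the grasp point (between the pads) lies 19 mm behind it; z points along the fingers, y is the line along which they close (so a half turn about z gives the same grasp; the last joint's range is limited). The gripper opens to 94 mm and grips with 3 to 60 N. Pads are 16 mm wide; open, the fingers measure 119 mm over their backs; the gripper's body (75 mm by 177 mm) begins 78 mm behind the grasp point.
Start: joints at [-1.271, 0.3, 1.521, -0, 1.321, -0.067], TCP at [197.239, -513.406, 205.446] pointing down, gripper open.
Joint ranges: [-3.03, 3.03], [-0.79, 2.21], [0.23, 2.52], [-1.04, 4.18], [0, 3.07], [-2.55, 2.55]. Speed limits (rad/s): [2.22, 2.22, 2.57, 3.14, 3.14, 3.14].

INTERFACE

Orientations are given as [roll, pitch, yaw] about the fixed x, y, z axes, in that order (R = Rz(yaw) Ry(pitch) Rx(roll)).
In Python, from cell import manip, eyes, ticket gives the robot as it stands. The module is installed in compiled form; this text tells all that it offers.
- The arm moves only by the tool arm_command, never from a script. Its argument "plan" is a list of rows, each a list of 5 numbers: the opening, from -1 (shut) to 1 (fully open), then the shift along the tool's x, y, z in m, then the turn about the tool's z in rad. In form: [[jaw, dx, dy, dz, roll], ...]. A call has 1 to 20 rows; each row shifts and turns the commanded pose from where the row before left it, along the tool's axes as they then stand; what a row does not reach is not made up. A row lasts 1/8 s, in which the tool goes at most 62.5 mm and 10.7 degrees, less where a joint would pass 70% of its speed; a pose out of reach is approached as far as the arm can. A call is refused whole if a number of a shift passes 0.0625 or a number of a turn 0.188, either way. A call with a gripper value outside its range is refused whole. The fingers move at their own pace and stop on an object; "newtons" is the grip in N (left out, the last holds). Time passes only in rows, so rows that do not move let the fingers close. It gives the time, the measured TCP pose, the force, the opening and the grip force at its end, in the units of the state.
- manip.read_state(): the state, without advancing time (a new reading comes with each control period).
- eyes.camera(name): name is "scene" or "top"; returns a dict with "img" (480x640x3 uint8, blue, green, red), "z_map" (480x640 float32, mm along the optical axis (not along the pixel's ray), 0 where there is no reading), "fx", "fy", "cx", "cy" (pixels), "eye" and "orientation" of the camera in the world. Camera axes: x right, y down, z forward; pixel columns grow to the right and rows downward; lengths in mm; the calibration is good to about 2 mm. A picture is of the moment at which its call begins.
- ticket.sign_off(): hands the job in; it is judged then, once.
The state is a dict: "clock": time; "joints": joint angles; "qd": joint speeds; "effort": joint torques, N m; "eef_pos": TCP position; "eef_rot": TCP orientation; "wrist_force": force on the tool from outside, world axes, zero at the start; "moment": the same for the moment, N m; "finger_gap": finger opening in mm; "finger_force": force on a finger pad.
Only numpy, scipy, OpenCV 4.12 (cv2) and the standard library are available. Lean on these libraries where they do the work, as an engineer would, in place of code of your own. Each camera call takes 0.05 s, during which the arm holds its last target. There are 200 camera calls.

TASK

Pick up the shallow jewellery tray with its cover on and lower it, without dropping it, onto the deep open tray so that it is fully home and closes it. Then let go of the tray and lift off only the cover, leaving the shallow tray seated where it is, so that I can get at the jewellery; finish while holding the cover up, level, about 10 cm higher than it lay. The cover must not come off before the tray is home, and everything else, the deep tray too, stays where it stands.

Things in the scene. Friction and masses are not known exactly. Their poses are not given: they have to be found in the camera images.
- shallow_tray: shallow jewellery tray, pale blue polypropylene, loose, 0.12 kg; inner lid of the deep tray. Origin: centre of underside; x along its length, z up. Straight walls 130 x 56 mm, from 6 to 34 mm (rim) above the origin: grip the long ones, 56 mm across y. Below, a foot: 116 x 42 mm from 0 to 3 mm, 120 x 46 mm from 3 to 6 mm. Fully home: walls on the deep tray's rim, origin 44 mm above its origin
- cover: flat white polypropylene cover, loose, 0.045 kg, on the shallow tray, held only by its weight and a 3 mm lip with 1.2 mm play. Origin: centre of the lip's underside, 31 mm above the tray's origin when closed; x along its length, z up. Plate 127.6 x 53.6 mm, 3 to 6 mm above the origin; bar grip in the middle of it, 44 (x) x 12 (y) mm, 6 to 26 mm above the origin
- deep_tray: deep open tray, white polypropylene, loose, about 0.4 kg with its contents (below 30 mm), standing on the vanity top. Origin: centre of underside; x along its length, z up. 130 x 56 mm outside, 50 mm high, with a flange 134 x 60 mm round the top 8 mm; mouth 124 x 50 mm, so the shallow tray's foot has 2 mm play all round. Both trays fit either way round (half turn)
- lens_case: bystander: twist-cap contact lens case lying flat, 63 x 30 x 18 mm; origin under its centre
- tweezers: bystander: plastic tweezers lying flat, about 105 x 14 x 6 mm; origin under the middle, x along them
- ring_dish: bystander: round ceramic ring dish, 94 mm across, 20 mm high, with a 36 mm high cone in the middle; origin under its centre
- flip_lid_box: bystander: small aluminium box with its flip lid shut, 57 x 85 x 29 mm; origin under its centre
- nail_polish: bystander: nail polish bottle, 31 mm across, 72 mm high, standing; origin under its centre
- comb: bystander: comb lying flat, 150 x 35 x 4 mm; origin under its centre, x along it
- pump_bottle: bystander: pump bottle, 56 mm across, 163 mm high, standing; origin under its centre
Things that resemble listed ones, but are neither listed nor needed, are in the scene too. What is shaped like the shallow_tray but pink is not meant. What is shaped like the cover but turquoise is not meant.

How it is judged (in metres and radians):
On the way, in this order (a step that is already met when the one before it is completed fails the run):
1. the shallow tray is lifted clear of the vanity top, level, with its cover on (height (world z) of shallow_tray above 0.06 m and angle between shallow_tray's own z axis and vertical below 0.25 rad and z of cover in the frame of shallow_tray between 0.027 and 0.036 m and horizontal distance between cover and shallow_tray below 0.008 m and angle between the z axis of cover and the z axis of shallow_tray, either way round below 0.1 rad), for 0.2 s.
2. the shallow tray is fully home on the deep tray with its cover still on, and the fingers have let go of it (z of shallow_tray in the frame of deep_tray between 0.041 and 0.0465 m and horizontal distance between shallow_tray and deep_tray below 0.006 m and angle between the x axis of shallow_tray and the x axis of deep_tray, either way round below 0.07 rad and angle between the z axis of shallow_tray and the z axis of deep_tray, either way round below 0.05 rad and z of cover in the frame of shallow_tray between 0.027 and 0.036 m and horizontal distance between cover and shallow_tray below 0.008 m and angle between the z axis of cover and the z axis of shallow_tray, either way round below 0.1 rad and contact force between the fingers and shallow_tray below 0.1 N and linear speed of shallow_tray below 0.03 m/s), for 0.2 s.
At the end, for the whole second after the job is handed in: tray fully home on the deep tray (origin 41-46.5 mm above its origin, centres within 6 mm, turned under 0.07 rad, level), at rest, untouched; deep tray within 30 mm of its start; the fingers hold the cover still, level within 0.25 rad, at least 60 mm above its closed place, touching neither tray (z of shallow_tray in the frame of deep_tray between 0.041 and 0.0465 m and horizontal distance between shallow_tray and deep_tray below 0.006 m and angle between the x axis of shallow_tray and the x axis of deep_tray, either way round below 0.07 rad and angle between the z axis of shallow_tray and the z axis of deep_tray, either way round below 0.05 rad and angle between shallow_tray's own z axis and vertical below 0.05 rad and height (world z) of deep_tray below 0.004 m and linear speed of shallow_tray below 0.02 m/s and distance of deep_tray from where it was at the start of the episode below 0.03 m and z of cover in the frame of shallow_tray above 0.091 m and angle between cover's own z axis and vertical below 0.25 rad and linear speed of cover below 0.03 m/s and contact force between the fingers and cover above 1 N and contact force between cover and shallow_tray below 0.05 N and contact force between cover and deep_tray below 0.05 N and contact force between each of the fingers, the arm and shallow_tray below 0.1 N); the arm keeps its last pose, push and grip.
It fails at once if the cover comes off, or the tray is shifted from its seat once the cover is off: the tray must be fully home whenever the cover is not on it (not (z of shallow_tray in the frame of deep_tray between 0.041 and 0.0465 m and horizontal distance between shallow_tray and deep_tray below 0.006 m and angle between the x axis of shallow_tray and the x axis of deep_tray, either way round below 0.07 rad and angle between the z axis of shallow_tray and the z axis of deep_tray, either way round below 0.05 rad) and (z of cover in the frame of shallow_tray above 0.041 m or z of cover in the frame of shallow_tray below 0.02 m or horizontal distance between cover and shallow_tray above 0.012 m)).
It fails at once if the tray or the cover is dropped or knocked (moves faster than 0.4 m/s with no finger on either) (contact force between the fingers and shallow_tray below 0.05 N and contact force between the fingers and cover below 0.05 N and linear speed of any of shallow_tray, cover above 0.4 m/s).
It fails at once if the deep tray is pushed more than 30 mm (distance of deep_tray from where it was at the start of the episode above 0.03 m).
It fails at once if a bystander is moved more than 20 mm (distance of any of lens_case, tweezers, ring_dish, flip_lid_box, nail_polish, comb, pump_bottle from where it was at the start of the episode above 0.02 m).
It also fails if it takes over 48 s, if anything falls off the work surface, if the arm or the gripper's body presses on something with over 40 N, if the wrist force passes 120 N, or if a joint passes its speed limit or range.

## Working session

There is one attempt and no reset: what is moved stays moved. The work goes in short steps, Python scripts to look and compute and a tool call to move; the robot and the scene stay as the last step left them, time stands still between calls to the robot, and variables do not carry over. Pictures are saved under pics/ and viewed, at most 10 in all, crops included, and the job is handed in when it is done.

Besides the shell and the picture viewer there is one more tool, called as name(argument=value, ...), one argument or row to a line, values as JSON. arm_command: Moves the arm, as the interface text tells. Its arguments: {"type":"object","properties":{"plan":{"type":"array"},"newtons":{"type":"number"}},"required":["plan"]}

```bash
mkdir -p pics; ls
python3 - <<'E'
from cell import manip,eyes
import cv2,pickle
print(manip.read_state())
for n in("scene","top"):
    c=eyes.camera(n);pickle.dump(c,open(n+'.pkl','wb'));cv2.imwrite(f'pics/{n}0.png',c['img'])
    print(n,{k:v for k,v in c.items() if k not in('img','z_map')})
E
```

```text
pics
{'clock': 0.0, 'joints': array([-1.27058281e+00,  3.00484905e-01,  1.52160645e+00,  1.46539389e-06,
        1.32072598e+00, -6.66001317e-02]), 'qd': array([-9.62290558e-05, -6.87733679e-04,  6.58376292e-04, -8.13906426e-04,
        4.12058382e-04,  3.02634953e-04]), 'effort': array([ 1.34010730e-03, -5.31801724e+01, -3.52733302e+01,  7.09013594e-02,
        2.43357383e-02, -5.32563092e-05]), 'eef_pos': array([ 197.16783898, -513.14302143,  204.86803801]), 'eef_rot': array([-3.14037078e+00, -8.29197132e-05,  3.66813238e-01]), 'wrist_force': array([-0.71072853, -0.63618591,  0.04900162]), 'moment': array([-0.00931241, -0.01011988,  0.05113027]), 'finger_force': 0.0, 'finger_gap': 93.95974364667119}
scene {'fx': 487.43982238245985, 'fy': 487.43982238245985, 'cx': 320.4247940984277, 'cy': 240.86174783129457, 'eye': array([1096.81035918, -349.13776703, 1029.53469216]), 'orientation': array([-2.57074288,  0.00341287,  0.98933797])}
top {'fx': 587.3822688909006, 'fy': 587.3822688909006, 'cx': 327.43751978240067, 'cy': 239.23499939878172, 'eye': array([ 419.92740909,  -12.67087885, 1244.19978638]), 'orientation': array([-3.00268   , -0.00329211, -1.576886  ])}
```

View pics/top0.png

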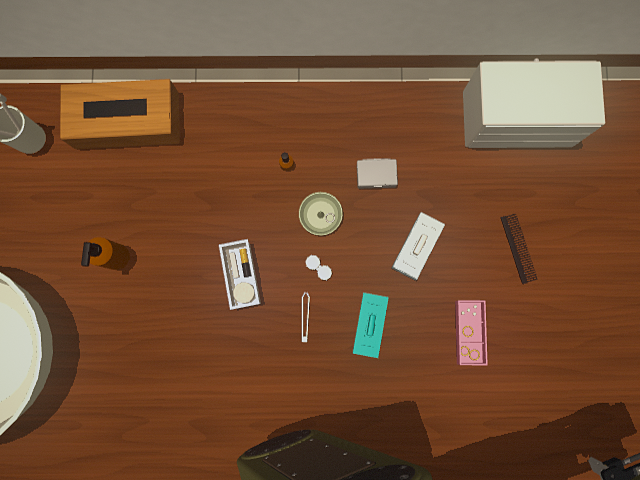

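View pics/scene0.png

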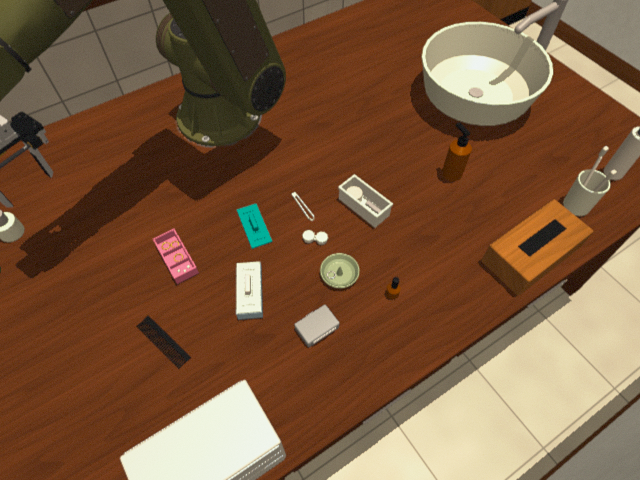

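The top view shows the covered white/pale-blue tray at about (419,246), its long side tilted. The deep tray is at (240,274). The lookalikes are pink at (472,332) and turquoise at (371,325). The scene view shows the same objects at (249,290) for the covered tray and (365,200) for the deep tray.

```bash
cat > h.py <<'E'
import numpy as np,cv2
from scipy.spatial.transform import Rotation as R
def cloud(c):
    v,u=np.mgrid[:480,:640];z=c['z_map']
    p=np.stack([(u-c['cx'])/c['fx']*z,(v-c['cy'])/c['fy']*z,z],-1)
    w=p@R.from_euler('xyz',c['orientation']).as_matrix().T+c['eye']
    w[z==0]=np.nan
    return w
def ray(c,uv,h):
    uv=np.atleast_2d(uv);d=np.c_[(uv[:,0]-c['cx'])/c['fx'],(uv[:,1]-c['cy'])/c['fy'],np.ones(len(uv))]@R.from_euler('xyz',c['orientation']).as_matrix().T
    return (c['eye']+d*((h-c['eye'][2])/d[:,2])[:,None])[:,:2]
def rect(c,m,h):
    """min-area rect of the largest blob of mask m, projected on plane z=h: centre, (long,short), yaw of long axis"""
    k,_=cv2.findContours(m.astype(np.uint8),cv2.RETR_EXTERNAL,cv2.CHAIN_APPROX_NONE)
    k=max(k,key=cv2.contourArea)[:,0]
    q=ray(c,k,h).astype(np.float32)
    r=cv2.minAreaRect(q);b=cv2.boxPoints(r)
    e=max((b[1]-b[0],b[2]-b[1]),key=np.linalg.norm)
    return np.round(r[0],1),np.round(sorted(r[1]),1),round(float(np.arctan2(e[1],e[0])%np.pi),3)
E
python3 - <<'E'
from h import *;import pickle
for n,S,D in(("top",(385,205,70,80),(210,230,60,85)),("scene",(225,250,50,80),(330,170,70,62))):
    c=pickle.load(open(n+'.pkl','rb'));w=cloud(c);z=w[...,2]
    print(n,'table z',np.nanmedian(z[300:330,300:340]) )
    for nm,(x,y,a,b) in(("shal",S),("deep",D)):
        zz=z[y:y+b,x:x+a];bx=np.zeros(z.shape,bool);bx[y:y+b,x:x+a]=1
        hsv=cv2.cvtColor(c['img'],cv2.COLOR_BGR2HSV);br=bx&(c['img'][...,0]>110)
        print(nm,'z pct',np.round(np.nanpercentile(zz,[5,50,80,90,97,99.5]),1))
        h=37 if nm=="shal" else 50
        print(' colour',rect(c,br,h))
        zm=bx&(z>(25 if nm=="shal" else 40))
        print(' depth',rect(c,zm,h))
        s=w[zm&(abs(z-h)<6)];print(' mean',s.mean(0).round(1))
        zb=bx&(z>47)&(nm=="shal")
        if zb.any():print(' bar',w[zb].mean(0).round(1),zb.sum())
E
```

```text
top table z -0.5916086564195666
shal z pct [-4.3  0.8 35.3 37.6 41.2 57.5]
 colour (array([ 575.1, -206.2]), array([ 57. , 131.2]), 2.655)
 depth (array([ 574.4, -206.1]), array([ 56.2, 130.8]), 2.647)
 mean [ 574.3 -206.2   36.3]
 bar [ 574.8 -206.5   55.3] 129
deep z pct [-3.9  1.3 21.2 43.4 50.5 52.9]
 colour (array([517.2, 163.7]), array([ 61. , 135.7]), 0.191)
 depth (array([516.5, 163.4]), array([ 60.7, 134.1]), 0.19)
 mean [516.7 164.1  49.1]
scene table z 27.434218484529822
shal z pct [-1.3  3.  37.9 39.6 43.  58.9]
 colour (array([ 576. , -207.5]), array([ 56.6, 134. ]), 2.653)
 depth (array([ 577.2, -208.1]), array([ 56.8, 135.6]), 2.647)
 mean [ 579.5 -209.2   38.2]
 bar [ 577.1 -207.7   56.6] 111
deep z pct [-1.1  3.5 27.7 43.3 52.3 54.6]
 colour (array([515.9, 163.8]), array([ 63.9, 137.9]), 0.189)
 depth (array([516.7, 162.2]), array([ 66.7, 137.4]), 0.195)
 mean [517.4 163.3  50.4]
```

arm_command(
  plan=[
    [1,0,0,0,0.17],
    [1,0,0,0,0.17],
    [1,0,0,0,0.17],
    [1,0,0,0,0.17],
    [1,0,0,0,0.17],
    [1,0,0,0,0.008],
    [1,0,0,0,0],
  ],
)

```text
clock: 0.98
eef_pos: [197.2, -513.3, 205.3]
eef_rot: [-3.141, 0.0, -0.488]
wrist_force: [0.3, -0.4, 0.6]
finger_gap: 93.8
finger_force: 0.0
```

```bash
cat >> h.py <<'E'
def go(s,x,y,z,yaw):
    """tool-frame shift (mm) and roll to reach a world pose"""
    r=R.from_euler('xyz',s['eef_rot'])
    d=r.inv().apply(np.array([x,y,z])-s['eef_pos'])
    dy=(s['eef_rot'][2]-yaw+np.pi/2)%np.pi-np.pi/2
    print('t',s['clock'],'pos',s['eef_pos'].round(1),'rot',s['eef_rot'].round(3),'F',s['wrist_force'].round(1),'gap',round(s['finger_gap'],1),'ff',round(s['finger_force'],1),'j6',s['joints'][5].round(2))
    print('tool shift mm',d.round(1),'roll',round(dy,3))
E
python3 -c "
from h import *;from cell import manip
go(manip.read_state(),575.3,-206.5,120,-0.4916)"
```

```text
t 0.975 pos [ 197.2 -513.3  205.3] rot [-3.141  0.    -0.488] F [ 0.3 -0.4  0.6] gap 93.8 ff 0.0 j6 0.79
tool shift mm [ 190.3 -448.2   85.3] roll 0.004
```

arm_command(
  plan=[
    [1,0.008,-0.0187,0,0],
    [1,0.0159,-0.0374,0.0065,0],
    [1,0.0159,-0.0374,0.0065,0],
    [1,0.0159,-0.0374,0.0065,0],
    [1,0.0159,-0.0374,0.0065,0],
    [1,0.0159,-0.0374,0.0065,0],
    [1,0.0159,-0.0374,0.0065,0],
    [1,0.0159,-0.0374,0.0065,0],
    [1,0.0159,-0.0374,0.0065,0],
    [1,0.0159,-0.0374,0.0065,0],
    [1,0.0159,-0.0374,0.0065,0],
    [1,0.0159,-0.0374,0.0065,0],
    [1,0.0075,-0.0187,0.012,0],
    [1,0,0,0,0],
    [1,0,0,0,0],
  ],
)

```text
clock: 2.85
eef_pos: [576.1, -208.2, 122.1]
eef_rot: [3.141, 0.0, -0.492]
wrist_force: [-0.8, -0.8, 0.1]
finger_gap: 94.5
finger_force: 0.0
```

Run:
```python
from h import *;from cell import manip,eyes
go(manip.read_state(),575.3,-206.5,10,-0.4916)
for n in("scene",):
    c=eyes.camera(n);cv2.imwrite(f'pics/{n}1.png',cv2.resize(c['img'][130:380,120:420],None,fx=2,fy=2))
```

```text
t 2.85 pos [ 576.1 -208.2  122.1] rot [ 3.141  0.    -0.492] F [-0.8 -0.8  0.1] gap 94.5 ff 0.0 j6 1.66
tool shift mm [ -1.5  -1.1 112.1] roll 0.0
```

View pics/scene1.png

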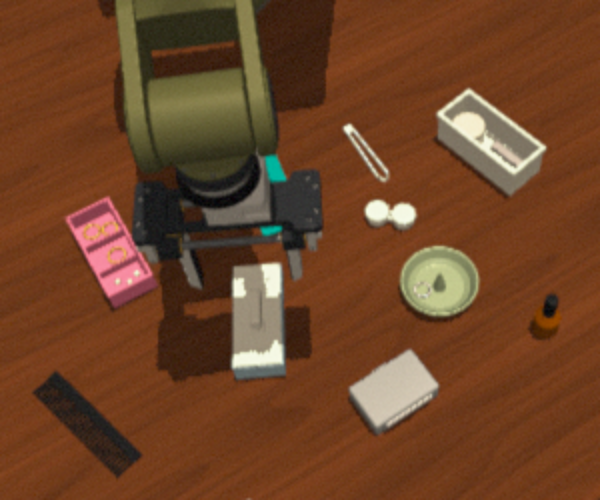

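The open fingers hang above the covered tray and straddle its long sides. Tips are at about (195,280) and (295,270), the tray at (258,320). Nothing is near the fingers' path down.

arm_command(
  plan=[
    [1,-0.0015,-0.001,0.012,0],
    [1,0,0,0.02,0],
    [1,0,0,0.02,0],
    [1,0,0,0.02,0],
    [1,0,0,0.02,0],
    [1,0,0,0.012,0],
    [1,0,0,0.006,0],
    [1,0,0,0,0],
    [1,0,0,0,0],
  ],
)

```text
clock: 4.03
eef_pos: [576.3, -206.0, 12.6]
eef_rot: [-3.141, -0.001, -0.491]
wrist_force: [-0.0, -0.5, 0.6]
finger_gap: 93.9
finger_force: 0.0
```

Run:
```python
from h import *;from cell import manip,eyes
go(manip.read_state(),575.3,-206.5,10,-0.4916)
```

```text
t 4.025 pos [ 576.3 -206.    12.6] rot [-3.141e+00 -1.000e-03 -4.910e-01] F [-0.  -0.5  0.6] gap 93.9 ff 0.0 j6 1.66
tool shift mm [-0.7  0.9  2.6] roll 0.0
```

arm_command(
  plan=[
    [1,-0.0006,0.0006,0.0025,0],
    [-1,0,0,0,0],
    [-1,0,0,0,0],
    [-1,0,0,0,0],
    [-1,0,0,0,0],
    [-1,0,0,0,0],
    [-1,0,0,0,0],
    [-1,0,0,0,0],
    [-1,0,0,0,0],
  ],
  newtons=20,
)

```text
clock: 5.15
eef_pos: [575.2, -206.2, 9.5]
eef_rot: [3.141, -0.0, -0.491]
wrist_force: [-0.6, -2.5, 1.1]
finger_gap: 55.3
finger_force: 20.0
```

Run:
```python
from h import *;from cell import manip,eyes
go(manip.read_state(),575.3,-206.5,10,-0.4916)
```

```text
t 5.15 pos [ 575.2 -206.2    9.5] rot [ 3.141 -0.    -0.491] F [-0.6 -2.5  1.1] gap 55.3 ff 20.0 j6 1.66
tool shift mm [ 0.3  0.2 -0.5] roll 0.0
```

arm_command(
  plan=[
    [-1,0,0,-0.004,0],
    [-1,0,0,-0.008,0],
    [-1,0,0,-0.012,0],
    [-1,0,0,-0.016,0],
    [-1,0,0,-0.016,0],
    [-1,0,0,-0.016,0],
    [-1,0,0,-0.016,0],
    [-1,0,0,-0.012,0],
    [-1,0,0,-0.008,0],
    [-1,0,0,-0.004,0],
    [-1,0,0,0,0],
    [-1,0,0,0,0],
    [-1,0,0,0,0],
  ],
)

```text
clock: 6.78
eef_pos: [575.0, -206.1, 121.0]
eef_rot: [3.142, 0.001, -0.491]
wrist_force: [-0.2, 0.3, -0.9]
finger_gap: 55.8
finger_force: 20.0
```

Run:
```python
from h import *;from cell import manip,eyes
go(manip.read_state(),516.8,163.5,122,0.190)
for n in("scene",):
    c=eyes.camera(n);cv2.imwrite(f'pics/{n}2.png',cv2.resize(c['img'][130:380,120:420],None,fx=2,fy=2))
```

```text
t 6.775 pos [ 575.  -206.1  121. ] rot [ 3.142e+00  1.000e-03 -4.910e-01] F [-0.2  0.3 -0.9] gap 55.8 ff 20.0 j6 1.66
tool shift mm [-225.7 -298.4   -0.8] roll -0.681
```

View pics/scene2.png

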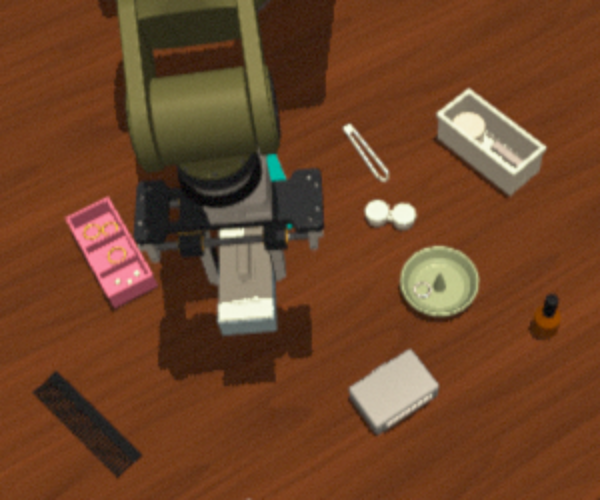

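The covered tray is lifted level between the fingers, cover on, at about (245,285). The route to the deep tray at (490,140) is clear at this height.

arm_command(
  plan=[
    [-1,-0.0042,-0.0055,0,0],
    [-1,-0.0084,-0.011,0,0],
    [-1,-0.01254,-0.01658,0,0],
    [-1,-0.01254,-0.01658,0,0],
    [-1,-0.01254,-0.01658,0,0],
    [-1,-0.01254,-0.01658,0,0],
    [-1,-0.01254,-0.01658,0,0],
    [-1,-0.01254,-0.01658,0,0],
    [-1,-0.01254,-0.01658,0,0],
    [-1,-0.01254,-0.01658,0,0],
    [-1,-0.01254,-0.01658,0,0],
    [-1,-0.01254,-0.01658,0,0],
    [-1,-0.01254,-0.01658,0,0],
    [-1,-0.01254,-0.01658,0,0],
    [-1,-0.01254,-0.01658,0,0],
    [-1,-0.01254,-0.01658,0,0],
    [-1,-0.01254,-0.01658,0,0],
    [-1,-0.01254,-0.01658,0,0],
    [-1,-0.0084,-0.011,0,0],
    [-1,-0.0042,-0.0055,0,0],
  ],
)

```text
clock: 9.32
eef_pos: [516.5, 164.2, 121.4]
eef_rot: [3.142, -0.0, -0.491]
wrist_force: [0.4, -0.3, -2.5]
finger_gap: 56.1
finger_force: 20.0
```

arm_command(
  plan=[
    [-1,0,0,0,-0.04],
    [-1,0,0,0,-0.08],
    [-1,0,0,0,-0.11],
    [-1,0,0,0,-0.11],
    [-1,0,0,0,-0.11],
    [-1,0,0,0,-0.11],
    [-1,0,0,0,-0.08],
    [-1,0,0,0,-0.041],
    [-1,0,0,0,0],
    [-1,0,0,0,0],
  ],
)

```text
clock: 10.58
eef_pos: [516.7, 163.3, 121.4]
eef_rot: [3.142, 0.0, 0.189]
wrist_force: [0.0, -0.1, -0.6]
finger_gap: 55.8
finger_force: 20.0
```

Run:
```python
from h import *;from cell import manip,eyes
import pickle
go(manip.read_state(),516.8,163.5,122,0.190)
for n in("scene","top"):
    c=eyes.camera(n);pickle.dump(c,open(n+'3.pkl','wb'))
    cv2.imwrite(f'pics/{n}3.png',cv2.resize(c['img'][130:330,200:460],None,fx=3,fy=3) if n=="scene" else cv2.resize(c['img'][200:370,140:390],None,fx=3,fy=3))
```

```text
t 10.575 pos [516.7 163.3 121.4] rot [3.142 0.    0.189] F [ 0.  -0.1 -0.6] gap 55.8 ff 20.0 j6 1.62
tool shift mm [ 0.1 -0.2 -0.6] roll -0.001
```

View pics/scene3.png

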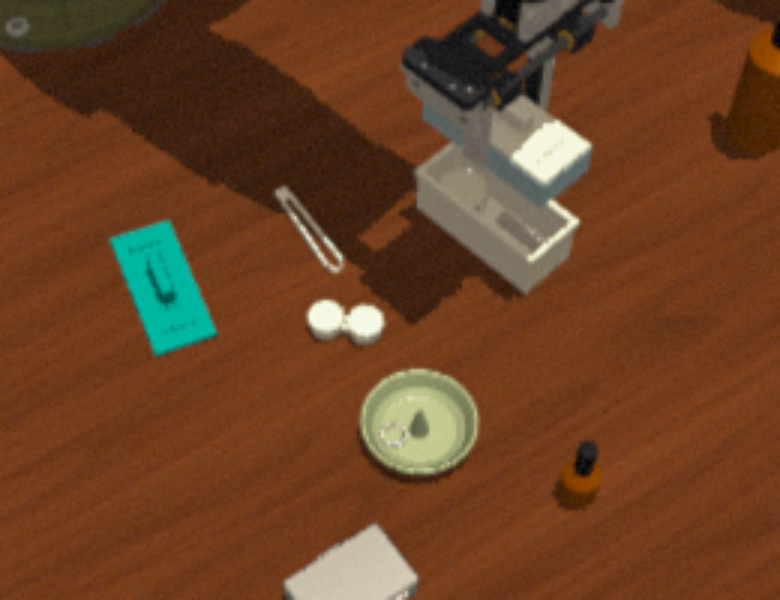

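View pics/top3.png

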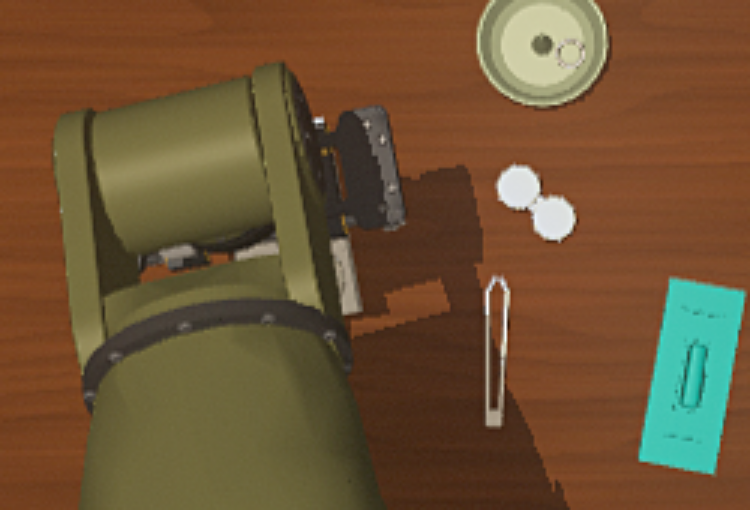

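The scene view shows the covered tray held level above the deep tray, parallel to it: the tray's front end is at (550,165) and the deep tray's near corner at (525,285). The top view is mostly blocked by the arm. I'll compare end and side faces in the scene depth.

Run:
```python
from h import *
import pickle
c=pickle.load(open('scene3.pkl','rb'));w=cloud(c)
a=0.190;T=np.array([[np.cos(a),np.sin(a)],[-np.sin(a),np.cos(a)]])
z=w[...,2];xy=(w[...,:2]-[516.8,163.5])@T.T
X,Y=xy[...,0],xy[...,1]
near=(abs(X)<85)&(abs(Y)<50)
n=lambda v,b:(len(v),np.round(np.percentile(v,[10,50,90]),1) if len(v) else None)
for nm,lo,hi in(("shal wall",122,142),("deep wall",10,38),("flange",43,50)):
    m=near&(z>lo)&(z<hi)
    e=m&(X>55)&(abs(Y)<20); print(nm,'end x',n(X[e],0))
    s=m&(Y<-20)&(X>15)&(X<55); print('   side y',n(Y[s],0), 'slope',np.polyfit(X[s],Y[s],1).round(3) if s.sum()>5 else '')
m=near&(X>25)&(X<60)&(abs(Y)<22)&(z>130);print('cover plate z',n(z[m],0),'plane',np.linalg.lstsq(np.c_[X[m],Y[m],np.ones(m.sum())],z[m],rcond=None)[0].round(3))
m=near&(z>80)&(z<190)&(X>20)&(abs(Y)<40)
k,_=cv2.findContours(m.astype(np.uint8),0,1);k=max(k,key=cv2.contourArea)
print('near silhouette X max pct',np.percentile(X[m],[99,99.8]).round(1),'Y min',np.percentile(Y[m],[.5,1,99,99.5]).round(1))
```

```text
shal wall end x (48, array([64.4, 65.4, 66.1]))
   side y (75, array([-28. , -26.9, -25.9])) slope [-4.0000e-03 -2.6814e+01]
deep wall end x (55, array([63.1, 63.7, 64.8]))
   side y (79, array([-28.8, -27.3, -25.7])) slope [-1.0000e-02 -2.7004e+01]
flange end x (20, array([62. , 64.8, 66.2]))
   side y (22, array([-30.5, -29.4, -27.5])) slope [-2.5000e-02 -2.8307e+01]
cover plate z (884, array([150.5, 338.3, 412.5])) plane [-7.1640e+00  7.9000e-02  5.5308e+02]
near silhouette X max pct [66.4 66.9] Y min [-29.1 -28.7  27.4  27.9]
```

arm_command(
  plan=[
    [-1,-0.001,0,0.004,0],
    [-1,0,0,0.008,0],
    [-1,0,0,0.012,0],
    [-1,0,0,0.012,0],
    [-1,0,0,0.01,0],
    [-1,0,0,0.007,0],
    [-1,0,0,0.004,0],
    [-1,0,0,0.002,0],
    [-1,0,0,0,0],
    [-1,0,0,0,0],
  ],
)

```text
clock: 11.92
eef_pos: [515.9, 163.3, 62.7]
eef_rot: [-3.142, -0.001, 0.19]
wrist_force: [-0.7, -0.3, -2.3]
finger_gap: 55.7
finger_force: 20.0
```

Run:
```python
from h import *;from cell import manip,eyes
import pickle
go(manip.read_state(),515.8,163.3,53.5,0.190)
c=eyes.camera("scene");w=cloud(c);pickle.dump(c,open('scene4.pkl','wb'))
cv2.imwrite('pics/scene4.png',cv2.resize(c['img'][155:235,325:405],None,fx=7,fy=7,interpolation=2))
a=0.190;T=np.array([[np.cos(a),np.sin(a)],[-np.sin(a),np.cos(a)]])
z=w[...,2];xy=(w[...,:2]-[516.8,163.5])@T.T;X,Y=xy[...,0],xy[...,1]
near=(abs(X)<85)&(abs(Y)<50)
for nm,lo,hi in(("shal wall",66,84),("deep wall",10,38)):
    m=near&(z>lo)&(z<hi);e=m&(X>55)&(abs(Y)<20);s=m&(Y<-20)&(X>15)&(X<55)
    print(nm,np.median(X[e]),np.median(Y[s]),e.sum(),s.sum())
```

```text
t 11.925 pos [515.9 163.3  62.7] rot [-3.142e+00 -1.000e-03  1.900e-01] F [-0.7 -0.3 -2.3] gap 55.7 ff 20.0 j6 1.62
tool shift mm [-0.1 -0.1  9.2] roll -0.0
shal wall 64.3953195114535 -26.332087471866316 42 57
deep wall 64.07600170332539 -27.027588394804425 57 82
```

View pics/scene4.png

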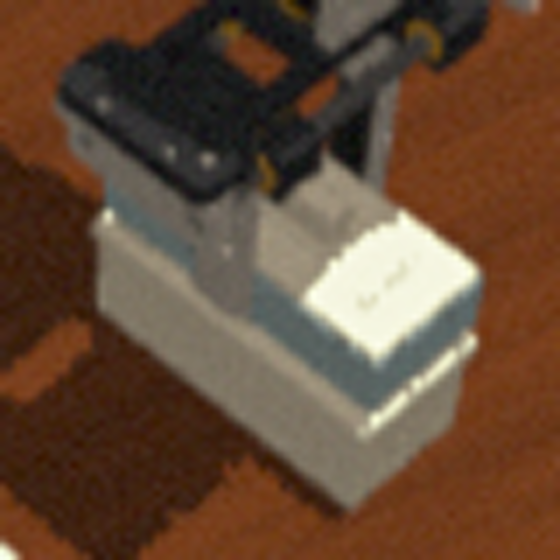

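The picture shows the tray right above and parallel to the deep tray, its front corner (375,400) over the flange corner (370,430). Measured offset is about 0.5 mm, so I lower gently.

arm_command(
  plan=[
    [-1,0,0.0004,0.002,0],
    [-1,0,0,0.0015,0],
    [-1,0,0,0.0015,0],
    [-1,0,0,0.0015,0],
    [-1,0,0,0.001,0],
    [-1,0,0,0,0],
    [-1,0,0,0,0],
  ],
)

```text
clock: 12.85
eef_pos: [515.8, 162.8, 55.0]
eef_rot: [-3.142, -0.0, 0.19]
wrist_force: [0.2, -0.3, -1.8]
finger_gap: 55.7
finger_force: 20.0
```

arm_command(
  plan=[
    [-1,0,0,0.0005,0],
    [-1,0,0,0.0005,0],
    [-1,0,0,0.0005,0],
    [-1,0,0,0.0003,0],
    [-1,0,0,0,0],
    [-1,0,0,0,0],
  ],
)

```text
clock: 13.6
eef_pos: [515.8, 162.8, 53.4]
eef_rot: [-3.142, -0.0, 0.19]
wrist_force: [-3.7, -1.3, 5.4]
finger_gap: 56.2
finger_force: 20.0
```

arm_command(
  plan=[
    [0.3,0,0,0,0],
    [0.3,0,0,0,0],
    [0.4,0,0,0,0],
    [0.5,0,0,0,0],
    [0.6,0,0,0,0],
    [0.6,0,0,0,0],
  ],
)

```text
clock: 14.35
eef_pos: [515.8, 162.8, 53.1]
eef_rot: [3.142, -0.0, 0.19]
wrist_force: [-0.7, -0.1, 0.0]
finger_gap: 74.9
finger_force: 0.0
```

Run:
```python
from h import *;from cell import manip,eyes
go(manip.read_state(),515.8,163.3,53.5,0.190)
c=eyes.camera("scene");w=cloud(c)
cv2.imwrite('pics/scene5.png',cv2.resize(c['img'][155:235,325:405],None,fx=7,fy=7,interpolation=2))
a=0.190;T=np.array([[np.cos(a),np.sin(a)],[-np.sin(a),np.cos(a)]])
z=w[...,2];xy=(w[...,:2]-[516.8,163.5])@T.T;X,Y=xy[...,0],xy[...,1]
near=(abs(X)<85)&(abs(Y)<50)
for nm,lo,hi in(("shal wall",56,76),("deep wall",10,38)):
    m=near&(z>lo)&(z<hi);e=m&(X>55)&(abs(Y)<20);s=m&(Y<-20)&(X>25)&(X<58)
    print(nm,np.median(X[e]),np.median(Y[s]),e.sum(),s.sum())
m=near&(X>30)&(X<60)&(abs(Y)<22)&(z>70)&(z<90);print('plate z',np.median(z[m]),np.linalg.lstsq(np.c_[X[m],Y[m],np.ones(m.sum())],z[m],rcond=None)[0].round(3))
```

```text
t 14.35 pos [515.8 162.8  53.1] rot [ 3.142 -0.     0.19 ] F [-0.7 -0.1  0. ] gap 74.9 ff 0.0 j6 1.62
tool shift mm [ 0.1 -0.5 -0.4] roll -0.0
shal wall 64.09743347873038 -26.62233274108569 45 51
deep wall 63.77382583095318 -27.489260449350617 53 71
plate z 83.2011336584576 [-3.0000e-03  2.4000e-02  8.3316e+01]
```

View pics/scene5.png

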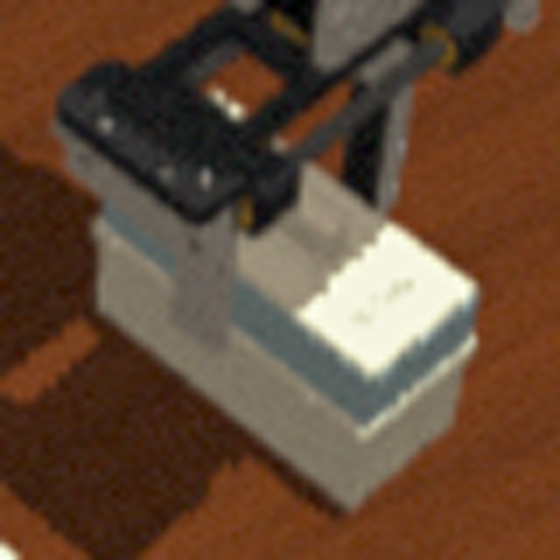

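The tray is seated: its wall sits directly on the flange along (370,430)–(475,345), with no gap, cover on, and both fingers are clear of it. Now I raise to the bar.

arm_command(
  plan=[
    [0.6,0,0,-0.003,0],
    [0.6,0,0,-0.007,0],
    [0.6,0,0,-0.01,0],
    [0.6,0,0,-0.008,0],
    [0.6,0,0,-0.0035,0],
    [0.6,0,0,0,0],
    [0.6,0,0,0,0],
  ],
)

```text
clock: 15.28
eef_pos: [515.6, 162.8, 84.4]
eef_rot: [3.142, 0.001, 0.19]
wrist_force: [0.0, -0.7, -0.3]
finger_gap: 74.9
finger_force: 0.0
```

arm_command(
  plan=[
    [0.2,0,0,0,0],
    [-0.2,0,0,0,0],
    [-0.5,0,0,0,0],
    [-0.6,0,0,0,0],
    [-0.65,0,0,0,0],
    [-0.68,0,0,0,0],
    [-0.72,0,0,0,0],
    [-0.76,0,0,0,0],
    [-1,0,0,0,0],
    [-1,0,0,0,0],
    [-1,0,0,0,0],
    [-1,0,0,0,0],
  ],
  newtons=12,
)

```text
clock: 16.77
eef_pos: [515.8, 162.8, 84.7]
eef_rot: [3.142, -0.0, 0.19]
wrist_force: [0.6, -0.5, 0.5]
finger_gap: 11.8
finger_force: 12.0
```

Gripped on the 12 mm bar. Lift slowly at first, then look.

arm_command(
  plan=[
    [-1,0,0,-0.001,0],
    [-1,0,0,-0.002,0],
    [-1,0,0,-0.003,0],
    [-1,0,0,-0.005,0],
    [-1,0,0,-0.008,0],
    [-1,0,0,-0.011,0],
    [-1,0,0,-0.012,0],
    [-1,0,0,-0.012,0],
    [-1,0,0,-0.012,0],
    [-1,0,0,-0.012,0],
    [-1,0,0,-0.01,0],
    [-1,0,0,-0.007,0],
    [-1,0,0,-0.004,0],
    [-1,0,0,-0.002,0],
    [-1,0,0,0,0],
    [-1,0,0,0,0],
    [-1,0,0,0,0],
    [-1,0,0,0,0],
  ],
)

```text
clock: 19.02
eef_pos: [515.8, 162.8, 185.5]
eef_rot: [3.142, 0.0, 0.19]
wrist_force: [-0.1, -0.6, -0.6]
finger_gap: 11.6
finger_force: 12.0
```

Run:
```python
from h import *;from cell import manip,eyes
go(manip.read_state(),515.8,163.3,53.5,0.190)
c=eyes.camera("scene");w=cloud(c)
cv2.imwrite('pics/scene6.png',cv2.resize(c['img'][110:240,310:440],None,fx=4.5,fy=4.5,interpolation=2))
a=0.190;T=np.array([[np.cos(a),np.sin(a)],[-np.sin(a),np.cos(a)]])
z=w[...,2];xy=(w[...,:2]-[516.8,163.5])@T.T;X,Y=xy[...,0],xy[...,1]
near=(abs(X)<85)&(abs(Y)<50)
for nm,lo,hi in(("shal wall",56,74),("deep wall",10,38)):
    m=near&(z>lo)&(z<hi);e=m&(X>58)&(abs(Y)<20);s=m&(Y<-23)&(X>25)&(X<58)
    print(nm,np.median(X[e]),np.median(Y[s]),e.sum(),s.sum())
m=near&(X>30)&(X<60)&(abs(Y)<22)&(z>172)&(z<200);print('cover plate z',np.median(z[m]),np.linalg.lstsq(np.c_[X[m],Y[m],np.ones(m.sum())],z[m],rcond=None)[0].round(3))
```

```text
t 19.025 pos [515.8 162.8 185.5] rot [3.142 0.    0.19 ] F [-0.1 -0.6 -0.6] gap 11.6 ff 12.0 j6 1.62
tool shift mm [  0.2  -0.5 132. ] roll -0.0
shal wall 63.98165364486685 -26.941507590356988 37 49
deep wall 63.73861598356791 -27.29483115255012 55 68
cover plate z 183.75380527909869 [2.00000e-03 3.00000e-03 1.83678e+02]
```

View pics/scene6.png

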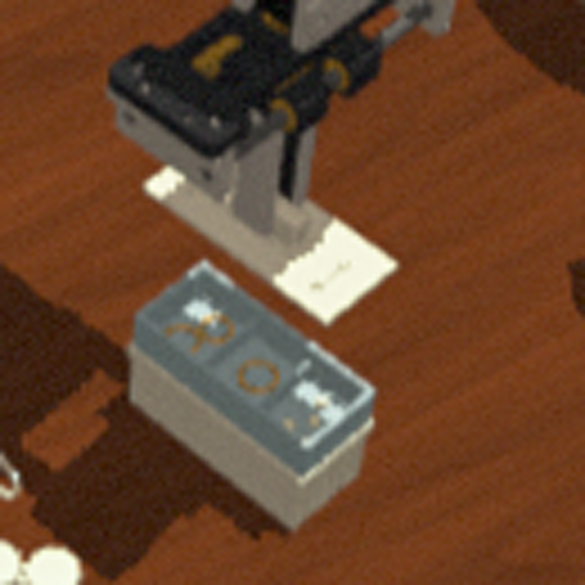

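The cover is held level about 100 mm up, near (275,250). The shallow tray sits open and seated on the deep tray at (250,380), with the jewellery visible. Handing in.

```bash
python3 -c "
from cell import ticket;print(ticket.sign_off())"
```

```text
the job is handed in; nothing more can be done
None
```

The shallow tray is seated on the deep tray and open, with the cover held level about 100 mm above where it lay; I handed the job in at about 19 s of the 48 s allowed, and the hand-in returned no verdict.

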